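# Zero the imaging chamber, then hold a specimen carrier in its slot

## Task

Zero the empty imaging chamber by pressing its green spring plunger all the way down and letting it come back up. Then take the red-handled specimen carrier from the white stand, lower its blade through the narrow slot in the chamber's top until the slot's black rim is level with the blue band, and finish still holding it there, upright and still, with only the gripper carrying it: do not let go. Leave the grey-handled carrier, the petri dish, the amber jar and the white carton where they are.

Things in the scene. Friction and masses are not known exactly. Their poses are not given: they have to be found in the camera images.
- slot_mouth (a point): Middle of the chamber's slot, level with the top of its black rim: 106 mm above the bench, 6 above the chamber's top. x along the slot, y across it, z up. Throat 42 (x) by 10 (y), from 6 to 18 mm below this point; over the top 6 mm the sides flare at 45 degrees to 54 by 22 (rim 62 by 30 outside). Below the throat it is hollow down to the bench.
- plunger_top (a point): Centre of the flat top of the green round plunger (24 mm diameter) on the chamber's top, 85 mm from the slot's middle toward the slot's -y. At rest this top is 130 mm above the bench, 30 above the chamber's top and 18 above its dark steel collar (38 mm diameter). It moves straight down with joint zero_plunger.
- zero_plunger (a joint): How far the plunger is pressed down (m): 0 up, 0.012 fully down at its stop. A spring pushes back with 3.2 N at the top, rising to 8 N fully down, and returns it when let go.
- red_carrier: Red-handled carrier, upright in the stand; origin at the middle of the blade's lower end. Aluminium blade 40 wide (x) x 8 thick (y) x 80 tall (z up), handle block on top 44 (x) x 18 (y) x 45 tall; 125 in all, about 110 g. A blue band rings the blade from 46 to 64 mm above its lower end; a dark chip sits on each face below it. Either face may look either way in the slot.
- red_carrier_grip (a point): Centre of the red handle block, half-way up it, 102.5 mm above the blade's lower end; same axes as the carrier. Grip it across its 18 mm thickness (y). In the stand it is 112.5 mm above the bench.
- red_carrier_tip (a point): Middle of the lower end of the red carrier's blade (same axes as the carrier). In the stand it is 10 mm above the bench.
- grey_carrier_grip (a point): Centre of the handle of the grey-handled carrier, of the same make as the red one, in the other place of the stand, 80 mm from the red one across their thickness. Leave it alone.
- stand: The fixed white stand, 80 (x) x 170 (y) x 40 tall; origin at the centre of its underside. Its two places lie at y = -40 and +40 mm, each a pocket 43 (x) x 11 (y), 30 deep, in which a carrier stands upright, its thickness along the stand's y. Lift a carrier straight up to take it.
- dish: Flat round lidded petri dish with a pale top and a small dark speck, 90 mm diameter, 16 tall, on the bench; origin at the centre of its underside. Leave it alone.
- carton: White carton with a blue patch, 60 x 70 x 70 mm tall, on the bench; origin at the centre of its underside. Leave it alone.
- bottle: Amber glass jar with a blue cap, 56 mm diameter, 110 tall, on the bench; origin at the centre of its underside. Leave it alone.
- chamber: The imaging chamber: a fixed pale grey and ivory box 130 (x) x 180 (y) x 100 mm tall; origin at the centre of its underside, axes as slot_mouth's. The slot's middle is at y = +35 mm, the plunger at y = -50 mm.
There are look-alikes about, which are no part of the job. Of the things like the chamber, leave any that is purple; of the rest the smaller one is meant. What is shaped like the red_carrier but yellow is not meant.

How it is judged:
On the way, in this order (a step that is already met when the one before it is completed fails the run):
1. the plunger is pressed fully down (value of joint zero_plunger above 0.0105 m), for 0.1 s.
2. the plunger has come back up (value of joint zero_plunger below 0.002 m), for 0.1 s.
3. the blade's end has passed down into the slot (x of red_carrier_tip in the frame of slot_mouth between -0.008 and 0.008 m and y of red_carrier_tip in the frame of slot_mouth between -0.008 and 0.008 m and z of red_carrier_tip in the frame of slot_mouth below -0.02 m), for 0.1 s.
At the end, for the whole second after the job is handed in: Blade's lower end 45 to 65 mm below the slot's rim and within 8 mm of its middle each way, tilt under 0.10 rad, under 20 mm/s, gripped (over 2 N), under 12 N against the chamber; plunger up within 2 mm; other carrier, dish, jar and carton within 20 mm of their starts (x of red_carrier_tip in the frame of slot_mouth between -0.008 and 0.008 m and y of red_carrier_tip in the frame of slot_mouth between -0.008 and 0.008 m and z of red_carrier_tip in the frame of slot_mouth between -0.065 and -0.045 m and angle between red_carrier_tip's own z axis and vertical below 0.1 rad and contact force between the fingers and red_carrier above 2 N and contact force between red_carrier and chamber below 12 N and linear speed of red_carrier below 0.02 m/s and value of joint zero_plunger below 0.002 m and distance of each of dish, bottle, carton, grey_carrier_grip from where it was at the start of the episode below 0.02 m); the arm keeps its last pose, push and grip.
It fails at once if the petri dish is disturbed (distance of dish from where it was at the start of the episode above 0.02 m).
It fails at once if the amber jar is disturbed (distance of bottle from where it was at the start of the episode above 0.02 m).
It fails at once if the white carton is disturbed (distance of carton from where it was at the start of the episode above 0.02 m).
It fails at once if the grey-handled carrier is disturbed (distance of grey_carrier_grip from where it was at the start of the episode above 0.02 m).
It also fails if it takes over 61 s, if anything falls off the work surface, if the arm or the gripper's body presses on something with over 40 N, if the wrist force passes 120 N, or if a joint passes its speed limit or range.

## Robot

A 7-joint arm with a two-finger parallel gripper is mounted at the origin on the work surface. World frame = base frame: x ahead of the robot, y to its left, z up, the work surface at z = 0. Lengths are in m, angles in rad, forces in N, time in s.
With the tool pointing down it reaches from about 0.35 to 0.9 m from the base axis. Payload 7.2 kg.
Tool frame: the origin (TCP) lies at the very end of the fingers, on their centre line; the grasp point (between the pads) lies 19 mm behind it (ctrl.hold_point_z is the distance from the TCP to the grasp point, in m); z points along the fingers, y is the line along which they close (so a half turn about z gives the same grasp; the last joint's range is limited). The gripper opens to 85 mm and grips with 20 to 120 N. Pads are 22 mm wide; open, the fingers measure 114 mm over their backs; the gripper's body (76 mm by 85 mm) begins 54 mm behind the grasp point. The pads swing forward as they close: fully open they stand 13 mm farther back than shut.
Start: joints at [-1.417, 0.411, -0.013, 1.596, 0.006, 1.134, -0.082], TCP at [0.138, 0.61, 0.231] pointing down, gripper open.
Joint ranges: [-2.95, 2.95], [-0.29, 1.99], [-1.47, 1.44], [0.14, 2.54], [-1.03, 4.17], [0.13, 1.85], [-2.86, 2.86]. Speed limits (rad/s): [2.39, 2.39, 3.01, 3.01, 3.14, 3.14, 3.14].

## Interface

Orientations are given as a unit quaternion [x, y, z, w].
In Python, from bench import ctrl gives the robot as it stands.
- The arm moves only by the tool move_arm, never from a script. Its argument "commands" is a list that holds one entry, the list of rows, each a list of 4 numbers: the shift along the tool's x, y, z in cm, then the turn about the tool's z in rad. A call has 1 to 10 rows; each row is the pose to reach, as a shift and turn from the pose commanded when the call began, along the tool's axes at that moment; what a row does not reach only later rows make up. A row lasts 1/12 s, in which the tool goes at most 41.7 mm and 7.16 degrees, less where a joint would pass 70% of its speed; a pose out of reach is approached as far as the arm can. A call with a gripper value outside its range is refused whole. "claw" is the closure in counts, from 0 (fully open) to 255 (shut), set as the call begins (left out, the last holds). The fingers move at their own pace and stop on an object; "force" is the grip in N (left out, the last holds). Time passes only in rows, so rows that repeat a pose let the fingers close. It gives the time, the measured TCP pose, the force, the opening and the grip force at its end, in the units of the state.
- ctrl.read_state(): the state, without advancing time (a new reading comes with each control period).
- ctrl.get_image(name): name is "scene" or "top" or "wrist"; returns a dict with "img" (480x640x3 uint8, blue, green, red), "camera_matrix" (3x3 intrinsics, pixels), "rvec" (rotation vector, rad) and "tvec" (3), from world to camera coordinates, as OpenCV has them. Camera axes: x right, y down, z forward; pixel columns grow to the right and rows downward; lengths in m; the calibration is good to about 2 mm. A picture is of the moment at which its call begins. There is no depth.
- ctrl.job_done(): hands the job in; it is judged then, once.
The state is a dict: "time": time; "joint_pos": joint angles; "joint_vel": joint speeds; "effort": joint torques, N m; "tool_pos": TCP position; "orientation": TCP orientation; "force": force on the tool from outside, world axes, zero at the start; "moment": the same for the moment, N m; "grip_width": finger opening in m; "grasp_force": force on a finger pad.
Only numpy, scipy, OpenCV 4.12 (cv2) and the standard library are available. Lean on these libraries where they do the work, as an engineer would, in place of code of your own. Each camera call takes 0.05 s, during which the arm holds its last target. There are 200 camera calls.

## Working session

There is one attempt and no reset: what is moved stays moved. The work goes in short steps, Python scripts to look and compute and a tool call to move; the robot and the scene stay as the last step left them, time stands still between calls to the robot, and variables do not carry over. Pictures are saved under pics/ and viewed, at most 10 in all, crops included, and the job is handed in when it is done.

Besides the shell and the picture viewer there is one more tool, called after "Call:" in YAML: its name, and indented under it one key for each argument. move_arm: Moves the arm, as the interface text tells. Its arguments: {"type":"object","properties":{"commands":{"type":"array"},"claw":{"type":"number"},"force":{"type":"number"}},"required":["commands"]}

```bash
mkdir -p pics; cat > h.py <<'E'
import numpy as np, cv2
from bench import ctrl
from scipy.spatial.transform import Rotation as R
def shot(n,f=None):
    d=ctrl.get_image(n)
    if f: cv2.imwrite('pics/'+f,d['img'])
    np.save('pics/'+n+'.npy',d,allow_pickle=True); return d
def load(n): return np.load('pics/'+n+'.npy',allow_pickle=True).item()
def ray(d,px,z):
    K=d['camera_matrix'];Rm=cv2.Rodrigues(np.array(d['rvec'],float))[0];t=np.array(d['tvec'],float).ravel()
    c=-Rm.T@t; v=Rm.T@np.linalg.inv(K)@np.array([px[0],px[1],1.]); return c+v*(z-c[2])/v[2]
def proj(d,p): return cv2.projectPoints(np.array([p],float),np.array(d['rvec'],float),np.array(d['tvec'],float),np.array(d['camera_matrix'],float),None)[0].ravel()
def rel(p,yaw=None):
    "shift in tool axes, cm, of TCP to world p"
    s=ctrl.read_state(); r=R.from_quat(s['orientation']); return r.inv().apply(np.array(p)-s['tool_pos'])*100
E
python3 - <<'E'
from h import *
for n in('scene','top'):
    shot(n,n+'0.png')
print(ctrl.read_state()); print(ctrl.hold_point_z)
for n in ('scene','top'):
    d=load(n);print(d['camera_matrix'],d['rvec'],d['tvec'])
E
```

```text
{'time': 0.1, 'joint_pos': array([-1.41720825,  0.41183186, -0.01273149,  1.5969534 ,  0.00561679,
        1.13429177, -0.08219797]), 'joint_vel': array([ 0.00141857, -0.00091942, -0.00103783, -0.00181485,  0.00064467,
        0.00053614,  0.00039732]), 'effort': array([ 3.10759693e-03, -6.01823616e+01,  6.84696659e-01, -3.00083971e+01,
        1.40658507e-02,  6.53454917e-03, -3.18754883e-05]), 'tool_pos': array([0.13741752, 0.60925435, 0.23053246]), 'orientation': array([ 1.10641445e-01,  9.93860124e-01, -7.23846415e-04, -2.54991364e-05]), 'force': array([-0.82076903, -0.85917015, -0.70424782]), 'moment': array([-0.05101146,  0.00010003, -0.01304107]), 'grasp_force': 0.0, 'grip_width': 0.08535260704241755}
0.0187
[[458.7889194    0.         324.56987816]
 [  0.         458.7889194  238.68836927]
 [  0.           0.           1.        ]] [ 2.43231342  1.07240826 -0.28838648] [-0.45846803 -0.25467423  1.16201669]
[[498.61657587   0.         320.83126114]
 [  0.         498.61657587 237.04644618]
 [  0.           0.           1.        ]] [ 2.19784382 -2.16108539  0.08790484] [0.10374102 0.57795195 1.25462154]
```

View pics/top0.png

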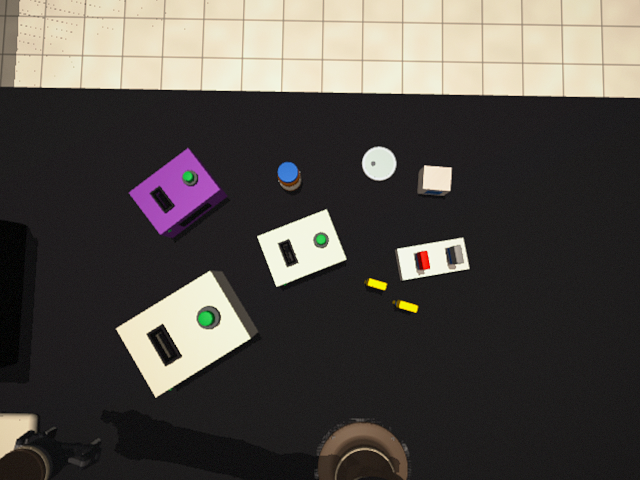

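View pics/scene0.png

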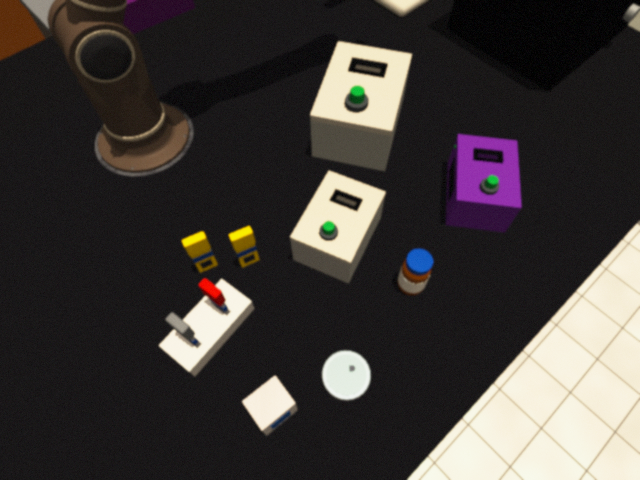

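The top view shows the right chamber (small, ivory) with its slot at (288,253) and plunger at (321,240). The red handle is at (422,260) and the grey one at (455,255). I'll measure these next.

```bash
cat >> h.py <<'E'
def blob(d,kind,box):
    hsv=cv2.cvtColor(d['img'],cv2.COLOR_BGR2HSV).astype(int);h,s,v=hsv[...,0],hsv[...,1],hsv[...,2]
    m={'green':(h>45)&(h<80)&(s>120)&(v>60),'red':((h<8)|(h>172))&(s>150)&(v>70),'dark':(v<60)}[kind].astype(np.uint8)
    w=np.zeros_like(m);x0,y0,x1,y1=box;w[y0:y1,x0:x1]=m[y0:y1,x0:x1]
    n,l,st,c=cv2.connectedComponentsWithStats(w); i=1+np.argmax(st[1:,4]); 
    cn=max(cv2.findContours((l==i).astype(np.uint8),0,1)[0],key=cv2.contourArea)
    return c[i],st[i],cn
E
python3 - <<'E'
from h import *
t=load('top');s=load('scene')
def show(nm,d,k,b,z):
    c,st,cn=blob(d,k,b); r=cv2.minAreaRect(np.array([ray(d,p,z)[:2]*1000 for p in cn[:,0]],np.float32))
    print(nm,c,st,ray(d,c,z)[:2],r); return c
show('plT',t,'green',(305,225,340,255),.13);show('plS',s,'green',(315,215,345,242),.13)
show('slT',t,'dark',(274,236,302,268),.106);show('slS',s,'dark',(325,188,366,212),.106)
show('redT',t,'red',(405,240,440,280),.135);show('redS',s,'red',(190,270,232,312),.135)
for p in [(397,250),(464,238),(469,268),(401,280)]: print(ray(t,p,.04))
for p in [(258,235),(327,210),(346,260),(276,286)]: print(ray(t,p,.1))
for d in(t,s):
  i=d['img']
cv2.imwrite('pics/crop.png',cv2.resize(t['img'][190:330,240:480],None,fx=3.3,fy=3.3,interpolation=2))
E
```

```text
plT [320.6746988  239.18072289] [316 234  10  11  83] [0.56240792 0.11360712] ((562.836181640625, 114.02490234375), (23.55390739440918, 21.14209747314453), 0.9665497541427612)
plS [328.38709677 227.61290323] [323 221  12  14 124] [0.56762864 0.11375914] ((567.6038208007812, 113.5552978515625), (23.220294952392578, 26.133831024169922), 7.082064151763916)
slT [287.72373541 252.52529183] [279 240  18  26 257] [0.53092996 0.19189194] ((530.8010864257812, 191.8791046142578), (57.61442947387695, 25.865795135498047), 22.210777282714844)
slS [345.81333333 199.49333333] [331 191  30  19 225] [0.53185665 0.19512932] ((531.75390625, 194.80494689941406), (56.41316604614258, 26.466747283935547), 22.749588012695312)
redT [423.11666667 260.15      ] [417 251  13  19 180] [ 0.51704636 -0.12590842] ((517.0107421875, -125.71463775634766), (41.11855697631836, 23.836837768554688), 11.314142227172852)
redS [210.87765957 290.62765957] [198 277  26  29 376] [ 0.52506265 -0.12879236] ((526.03564453125, -128.9894256591797), (63.094181060791016, 24.38961410522461), 3.6929373741149902)
[ 0.54521043 -0.07939033  0.04      ]
[ 0.5784647  -0.24872616  0.04      ]
[ 0.50289588 -0.26082224  0.04      ]
[ 0.46990817 -0.08977541  0.04      ]
[0.57228121 0.26486937 0.1       ]
[0.63580341 0.09954662 0.1       ]
[0.51563177 0.05202594 0.1       ]
[0.45069241 0.21853318 0.1       ]
```

View pics/crop.png

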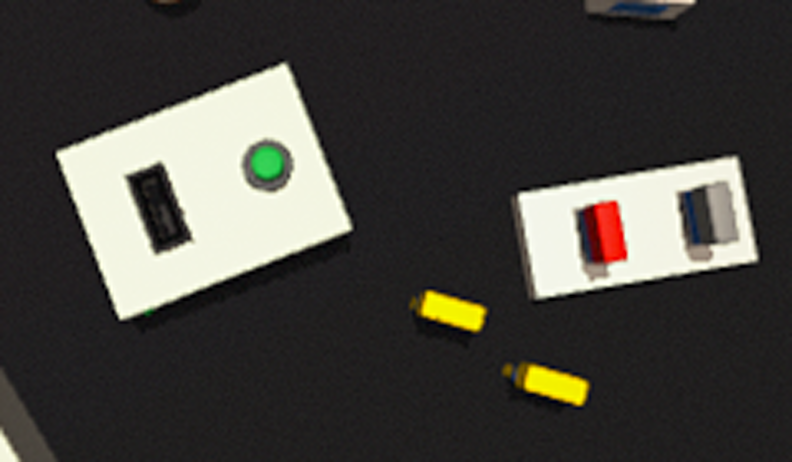

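Call:
move_arm:
  commands:
    - [[0, 0, -4, 0], [-2, -1.5, -6, -0.1], [-5, -4, -6, -0.2], [-8, -6, -6, -0.3], [-11, -8.2, -6, -0.414], [-14, -10.4, -6, -0.414], [-17, -12.6, -6, -0.414], [-20, -14.8, -6, -0.414], [-23, -17, -6, -0.414], [-26, -19.3, -6, -0.414]]
  claw: 255
  force: 40

```text
time: 0.93
tool_pos: [0.3495, 0.3625, 0.2911]
orientation: [-0.096, 0.995, -0.0, -0.0]
force: [0.7, -0.1, -0.4]
grip_width: 0.0
grasp_force: 0.0
```

```bash
python3 - <<'E'
from h import *
s=ctrl.read_state();print(s['time'],s['tool_pos'],s['joint_pos'],s['grip_width'],rel([.5645,.113,.17]))
E
```

```text
0.9333 [0.34946321 0.36254941 0.29113042] [-0.9658283   0.15129383  0.07504845  1.80540714 -0.01233215  1.18555637
  0.87608661] 1.8157529025765115e-06 [-16.34137675 -28.60394149  12.11020125]
```

Call:
move_arm:
  commands:
    - [[-2, -3.4, 0, 0], [-4, -6.9, 0, 0], [-6, -10.4, 0, 0], [-8, -13.9, 0, 0], [-10, -17.4, 0, 0], [-12, -20.9, 0, 0], [-14, -24.4, 2, 0], [-15.5, -27, 4, 0], [-16.3, -28.6, 7, 0], [-16.3, -28.6, 10, 0]]

```text
time: 1.77
tool_pos: [0.5659, 0.1094, 0.1905]
orientation: [-0.093, 0.996, -0.001, 0.001]
force: [-0.6, -0.4, 0.2]
grip_width: -0.0002
grasp_force: 0.0
```

```bash
python3 - <<'E'
from h import *
shot('wrist','w1.png');t=shot('top');sc=shot('scene')
s=ctrl.read_state();print(s['time'],s['tool_pos'],s['joint_pos'],s['force'],rel([.5645,.113,.135]))
w=load('wrist')
for p in ([.5615,.112,.13],[.5311,.1914,.106]): print(proj(w,p))
try:
    c,st,cn=blob(w,'green',(0,0,640,480));print(c,st,ray(w,c,.13))
except Exception as e: print(e)
E
```

```text
1.9167 [0.56161763 0.11428379 0.18929503] [-0.5064418   0.37072129  0.28746752  1.78569593 -0.12142023  1.00803662
  1.59061487] [0.32922448 0.47963177 0.3204157 ] [-0.28857429 -0.17809833  5.42808118]
[326.10476225 260.71995141]
[458.20675702 226.17374232]
attempt to get argmax of an empty sequence
```

View pics/w1.png

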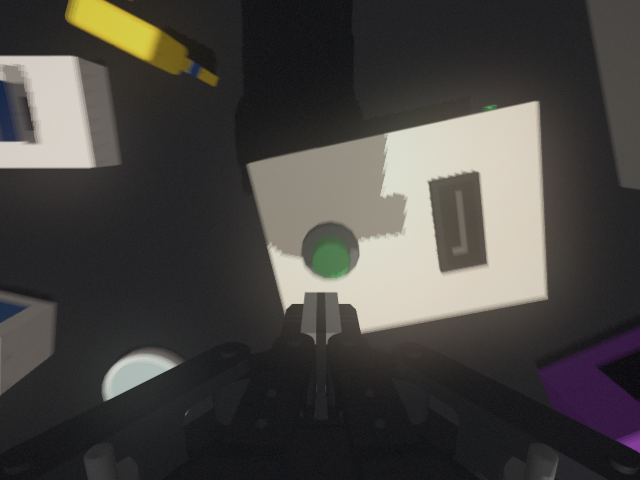

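```bash
python3 - <<'E'
from h import *
w=load('wrist');hsv=cv2.cvtColor(w['img'],cv2.COLOR_BGR2HSV)
m=cv2.inRange(hsv[200:300,290:370],(40,60,20),(85,255,255));ys,xs=np.nonzero(m)
r=((xs.min()+xs.max())/2+290,(ys.min()+ys.max())/2+200);print(r,len(xs),ray(w,r,.13))
m=cv2.inRange(w['img'][150:290,410:510],(0,0,0),(75,75,75));m=cv2.morphologyEx(m,3,np.ones((5,5)))
cn=max(cv2.findContours(m,0,1)[0],key=cv2.contourArea)[:,0]+[410,150]
print(cv2.minAreaRect(np.array([ray(w,p,.106)[:2]*1000 for p in cn],np.float32)))
p=ray(w,r,.13);print(rel([p[0],p[1],.13]))
E
```

```text
(np.float64(330.5), np.float64(257.0)) 1266 [0.55880722 0.11407043 0.13      ]Traceback (most recent call last):
  File "<stdin>", line 6, in <module>
ValueError: max() iterable argument is empty
```

Call:
move_arm:
  commands:
    - [[0, 0, 2, 0], [0, 0, 4, 0], [0, 0, 5.5, 0], [0, 0, 6, 0], [0, 0, 6.3, 0], [0, 0, 6.6, 0], [0, 0, 6.9, 0], [0, 0, 7.1, 0], [0, 0, 7.1, 0]]

```text
time: 2.67
tool_pos: [0.5638, 0.1157, 0.1214]
orientation: [-0.096, 0.995, 0.001, 0.001]
force: [-2.5, 2.3, 6.2]
grip_width: 0.0001
grasp_force: 3.2
```

Call:
move_arm:
  commands:
    - [[0, 0, 0.2, 0], [0, 0, 0.4, 0], [0, 0, 0.6, 0], [0, 0, 0.6, 0], [0, 0, 0.6, 0]]

```text
time: 3.08
tool_pos: [0.564, 0.1158, 0.1179]
orientation: [-0.096, 0.995, 0.001, 0.001]
force: [-10.0, 0.4, 26.1]
grip_width: 0.0003
grasp_force: 12.8
```

Call:
move_arm:
  commands:
    - [[0, 0, 0, 0], [0, 0, 0, 0], [0, 0, -2, 0], [0, 0, -4, 0], [0, 0, -7, 0], [0, 0, -10, 0], [0, 0, -12, 0], [0, 0, -12, 0]]
  claw: 0

```text
time: 3.75
tool_pos: [0.5663, 0.1149, 0.2401]
orientation: [-0.096, 0.995, 0.001, 0.005]
force: [0.3, -0.1, 0.1]
grip_width: 0.0854
grasp_force: 0.0
```

```bash
python3 - <<'E'
from h import *
s=ctrl.read_state();print(s['time'],s['tool_pos'],s['grip_width'],rel([.517,-.130,.22]))
# grey handle & carton positions in top
t=load('top')
for p in [(422,177),(450,177),(379,163)]: print(ray(t,p,.07))
E
```

```text
3.75 [0.56627185 0.11489386 0.24005321] 0.08538464659602409 [  9.52297968 -23.10327947   1.89204517]
[ 0.72683709 -0.13636758  0.07      ]
[ 0.72801465 -0.20619788  0.07      ]
[ 0.76049482 -0.02886578  0.07      ]
```

Call:
move_arm:
  commands:
    - [[1.3, -3.3, 0, 0], [2.6, -6.6, 0, 0], [3.9, -9.9, 0, 0], [5.2, -13.2, 0, 0], [6.5, -16.4, 0, 0], [7.8, -19.6, 0, 0], [9, -22, 0, 0], [9.5, -23.1, 0, 0], [9.5, -23.1, 0, 0], [9.5, -23.1, 0, 0]]
  claw: 100

```text
time: 4.58
tool_pos: [0.5145, -0.1298, 0.2344]
orientation: [-0.096, 0.995, 0.0, 0.0]
force: [0.6, 0.5, 0.3]
grip_width: 0.0518
grasp_force: 0.0
```

```bash
python3 - <<'E'
from h import *
shot('wrist','w2.png')
s=ctrl.read_state();print(s['time'],s['tool_pos'],s['orientation'],s['grip_width'])
w=load('wrist'); print(proj(w,[.517,-.13,.135]),proj(w,[.517-.0076*0,-.13,.135]))
try:
    c,st,cn=blob(w,'red',(0,0,640,480));print(c,st,ray(w,c,.135),cv2.minAreaRect(np.array([ray(w,p,.135)[:2]*1000 for p in cn[:,0]],np.float32)))
except Exception as e: print(e)
E
```

```text
4.6333 [ 0.51479526 -0.12867918  0.23426078] [-9.65878835e-02  9.95324351e-01  3.90856735e-04  2.53494305e-04] 0.05210519514793149
[319.03447162 252.03548746] [319.03447162 252.03548746]
[320.97112861 273.66666667] [309 261  23  22 381] [ 0.53222569 -0.12568039  0.135     ] ((530.90380859375, -126.6794204711914), (15.519495010375977, 15.450553894042969), 11.443123817443848)
```

View pics/w2.png

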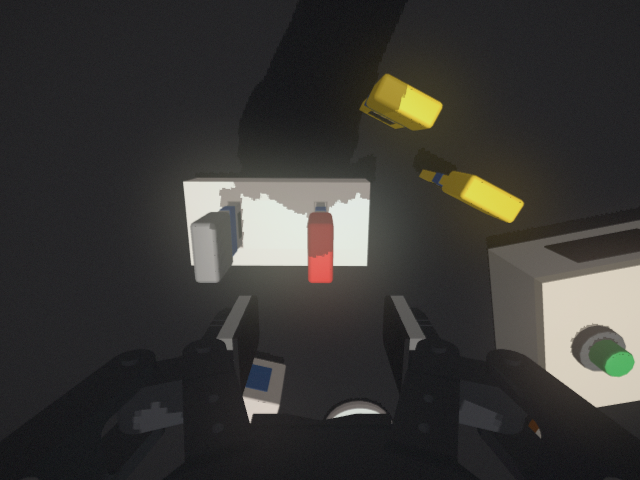

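```bash
python3 - <<'E'
from h import *
w=load('wrist');u=np.array([np.cos(np.radians(11)),np.sin(np.radians(11))])
hs=cv2.cvtColor(w['img'],cv2.COLOR_BGR2HSV)[195:300,290:350].astype(int)
m=((hs[...,0]<10)|(hs[...,0]>170))&(hs[...,1]>110);ys,xs=np.nonzero(m)
a=ys.max()+196;b=ys.min()+195;L,Rr=xs.min()+290,xs.max()+291;print(L,Rr,b,a)
c=(L+Rr)/2
p=ray(w,(c,a),.135)[:2]-.022*u;q=ray(w,(c,b),.09)[:2]+.022*u;print(p,q,ray(w,(L,a),.135),ray(w,(Rr,a),.135))
print(rel([*((p+q)/2),.1125-.0187]))
E
```

```text
308 333 224 283
[ 0.51753623 -0.12887164] [ 0.5286352  -0.12666749] [ 0.54080689 -0.13331255  0.135     ] [ 0.53745702 -0.11603433  0.135     ]
[-0.82291778 -0.08037953 14.04650328]
```

Call:
move_arm:
  commands:
    - [[-0.4, 0, 3, 0], [-0.4, 0, 6, 0], [-0.4, 0, 9, 0], [-0.4, 0, 11, 0], [-0.4, 0, 12.5, 0], [-0.4, 0, 13.5, 0], [-0.4, 0, 14, 0], [-0.4, 0, 14, 0]]

```text
time: 5.3
tool_pos: [0.5181, -0.1282, 0.0935]
orientation: [-0.097, 0.995, 0.0, -0.001]
force: [1.0, -0.9, 0.6]
grip_width: 0.052
grasp_force: 0.0
```

Call:
move_arm:
  commands:
    - [[0, 0, 0, 0], [0, 0, 0, 0], [0, 0, 0, 0], [0, 0, 0, 0], [0, 0, 0, 0], [0, 0, 0, 0], [0, 0, 0, 0], [0, 0, 0, 0]]
  claw: 255
  force: 40

```text
time: 5.97
tool_pos: [0.519, -0.1296, 0.0953]
orientation: [-0.096, 0.995, -0.0, 0.001]
force: [-1.8, 0.6, 7.2]
grip_width: 0.0175
grasp_force: 39.9
```

Call:
move_arm:
  commands:
    - [[0, 0, -1, 0], [0, 0, -2, 0], [0, 0, -4, 0], [0, 0, -6.5, 0], [0, 0, -9.5, 0], [0, 0, -12.5, 0], [0, 0, -15, 0], [0, 0, -16, 0], [0, 0, -16, 0], [0, 0, -16, 0]]

```text
time: 6.8
tool_pos: [0.5178, -0.1294, 0.2541]
orientation: [-0.096, 0.995, 0.0, 0.0]
force: [0.6, -0.5, -0.8]
grip_width: 0.0175
grasp_force: 39.2
```

```bash
python3 - <<'E'
from h import *
s=ctrl.read_state();print(s['time'],s['tool_pos'],s['orientation'],s['joint_pos'],rel([.5311,.1914,.25]))
E
```

```text
6.8 [ 0.51782931 -0.12936202  0.25409692] [-9.59954184e-02  9.95381754e-01  1.45032230e-04  1.47732561e-04] [-0.19317947  0.23975567  0.42135679  1.81050368 -0.10885294  1.11376882
  2.0287034 ] [-7.43237383 31.23131335  0.42021678]
```

Call:
move_arm:
  commands:
    - [[-0.5, 2, 0, -0.03], [-1.2, 5, 0, -0.06], [-2, 8.4, 0, -0.09], [-2.8, 11.8, 0, -0.12], [-3.6, 15.2, 0, -0.15], [-4.4, 18.6, 0, -0.175], [-5.2, 22, 0, -0.175], [-6, 25.4, 0, -0.175], [-6.8, 28.6, 0, -0.175], [-7.2, 30.4, 0, -0.175]]

```text
time: 7.63
tool_pos: [0.529, 0.1871, 0.2517]
orientation: [-0.185, 0.983, 0.0, -0.002]
force: [-0.8, -0.0, -1.2]
grip_width: 0.0174
grasp_force: 39.3
```

Call:
move_arm:
  commands:
    - [[-0.1, 0.5, 0, 0], [-0.1, 0.8, 0, 0], [-0.1, 0.8, 0, 0], [-0.1, 0.8, 0, 0], [-0.1, 0.8, 0, 0]]

```text
time: 8.05
tool_pos: [0.5289, 0.1886, 0.2541]
orientation: [-0.181, 0.983, -0.0, -0.0]
force: [-0.3, 0.3, -0.2]
grip_width: 0.0175
grasp_force: 39.3
```

```bash
python3 - <<'E'
from h import *
shot('wrist');shot('scene');shot('top')
s=ctrl.read_state();print(s['time'],s['tool_pos'],R.from_quat(s['orientation']).as_matrix().round(3),rel([.5311,.1914,.25]))
im=[cv2.resize(load('wrist')['img'][120:420,140:500],(400,333)),cv2.resize(load('scene')['img'][130:280,280:460],(400,333))]
cv2.imwrite('pics/w3.png',np.hstack(im))
for n in('wrist','scene','top'): print(n,proj(load(n),[.5311,.1914,.106]),proj(load(n),[*s['tool_pos'][:2],s['tool_pos'][2]-.084]))
E
```

```text
8.2 [0.52902943 0.18937841 0.25445675] [[-0.934 -0.357  0.   ]
 [-0.357  0.934  0.   ]
 [-0.    -0.    -1.   ]] [-0.26549637  0.11482993  0.44574916]
wrist [322.33240888 235.93257775] [321.04020262 256.12489479]
scene [344.2371328  200.28908745] [343.82104572 181.27801088]
top [287.93098528 252.45771786] [286.92956241 251.95013818]
```

View pics/w3.png

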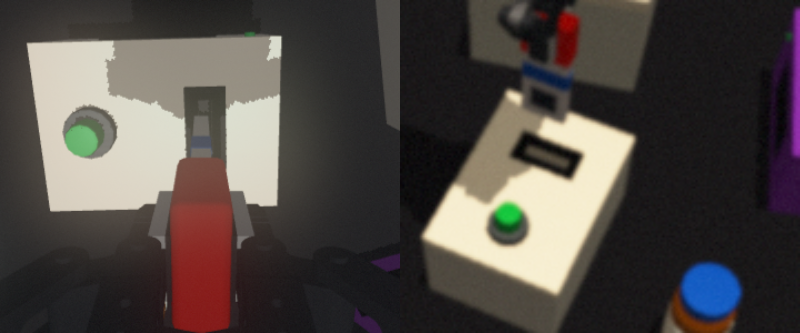

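The carrier is held upright over the slot: in the wrist view the slot is just ahead of the blade, and in the scene view the blade is above the slot. I'll lower it and check from close up.

Call:
move_arm:
  commands:
    - [[-0.1, 0.1, 1.5, 0], [-0.2, 0.1, 3, 0], [-0.25, 0.1, 4.2, 0], [-0.25, 0.1, 4.9, 0], [-0.25, 0.1, 4.9, 0], [-0.25, 0.1, 4.9, 0]]

```text
time: 8.7
tool_pos: [0.5308, 0.192, 0.2054]
orientation: [-0.182, 0.983, -0.0, -0.0]
force: [-1.1, -0.8, -1.1]
grip_width: 0.0174
grasp_force: 39.3
```

```bash
python3 - <<'E'
from h import *
shot('wrist');shot('scene');shot('top')
s=ctrl.read_state();print(s['time'],s['tool_pos'])
im=[cv2.resize(load('wrist')['img'][180:300,260:380],(390,390),interpolation=2),cv2.resize(load('scene')['img'][150:230,305:385],(390,390),interpolation=2)]
cv2.imwrite('pics/w4.png',np.hstack(im))
tip=[*s['tool_pos'][:2],s['tool_pos'][2]-.084]
for n in('wrist','scene'):
  for z in np.array([[.5311,.1914,.106],tip]): print(n,proj(load(n),z).round(1), [proj(load(n),z+np.array([a*.934,a*.357,0])).round(1).tolist() for a in(-.02,.02)])
E
```

```text
8.85 [0.53127336 0.19238369 0.20623785]
wrist [319.  248.8] [[319.0, 220.1], [319.0, 276.2]]
wrist [320.2 256.5] [[320.3, 226.1], [320.2, 285.5]]
scene [344.2 200.3] [[335.4, 196.7], [353.1, 203.9]]
scene [344.9 195.5] [[336.0, 191.9], [353.9, 199.2]]
```

View pics/w4.png

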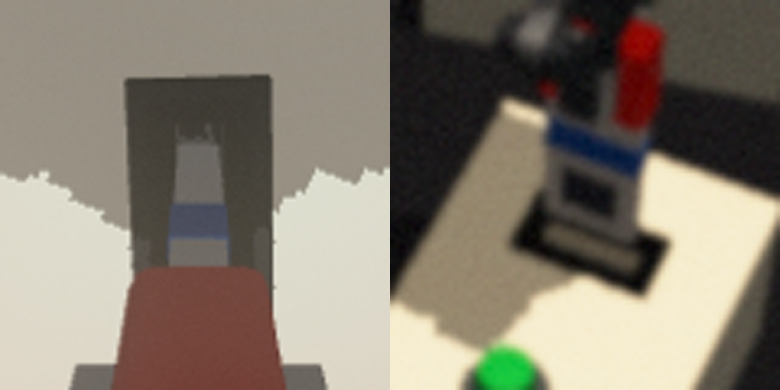

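The blade is centred across the rim in both views (wrist column about 321, scene about 346). I'll descend slowly and watch the force.

Call:
move_arm:
  commands:
    - [[0, 0, 0.5, 0], [0, 0, 1, 0], [0, 0, 1.4, 0], [0, 0, 1.7, 0], [0, 0, 2, 0], [0, 0, 2.3, 0], [0, 0, 2.6, 0], [0, 0, 2.6, 0]]

```text
time: 9.52
tool_pos: [0.5307, 0.1923, 0.1786]
orientation: [-0.183, 0.983, -0.0, -0.0]
force: [-0.2, 0.3, -2.2]
grip_width: 0.0177
grasp_force: 39.4
```

Call:
move_arm:
  commands:
    - [[0, 0, 0.3, 0], [0, 0, 0.6, 0], [0, 0, 0.9, 0], [0, 0, 1.2, 0], [0, 0, 1.2, 0]]

```text
time: 9.93
tool_pos: [0.5306, 0.1923, 0.1667]
orientation: [-0.183, 0.983, -0.0, -0.0]
force: [1.0, -0.1, -1.0]
grip_width: 0.0182
grasp_force: 39.3
```

Call:
move_arm:
  commands:
    - [[0, 0, 0.5, 0], [0, 0, 1, 0], [0, 0, 1.5, 0], [0, 0, 2, 0], [0, 0, 2.4, 0], [0, 0, 2.8, 0], [0, 0, 3.1, 0], [0, 0, 3.1, 0], [0, 0, 3.1, 0], [0, 0, 3.1, 0]]

```text
time: 10.77
tool_pos: [0.5307, 0.1923, 0.1364]
orientation: [-0.183, 0.983, 0.0, -0.0]
force: [-0.2, 0.4, -0.7]
grip_width: 0.0178
grasp_force: 39.3
```

```bash
python3 - <<'E'
from h import *
shot('wrist');shot('scene')
s=ctrl.read_state();print(s['time'],s['tool_pos'],s['force'],s['moment'],s['grasp_force'],np.abs(s['joint_vel']).max())
im=[cv2.resize(load('wrist')['img'][180:300,260:380],(390,390),interpolation=2),cv2.resize(load('scene')['img'][150:230,305:385],(390,390),interpolation=2)]
cv2.imwrite('pics/w5.png',np.hstack(im))
E
```

```text
10.8667 [0.53076414 0.19231119 0.13646745] [-0.30882663  0.14153855 -0.94935682] [ 0.01488653  0.01406575 -0.0200582 ] 39.34177815914154 0.0020226262240039122
```

View pics/w5.png

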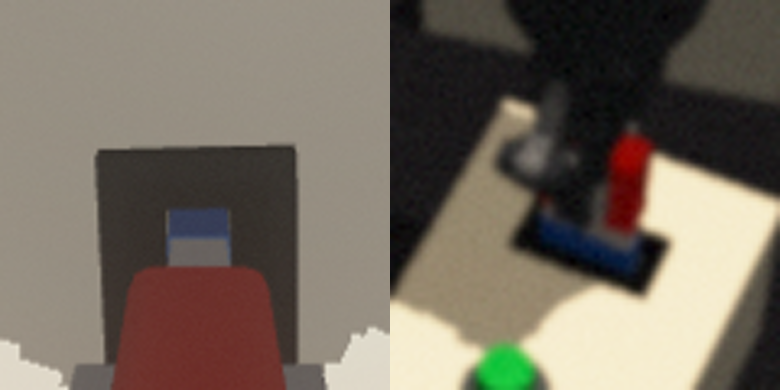

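The blade is in the slot with its blue band at the rim. The tip is about 55 mm below the rim, contact force is under 1 N, and the plunger is up.

```bash
python3 -c "
from bench import ctrl
print(ctrl.job_done())"
```

```text
the job is handed in; nothing more can be done
None
```

I pressed the plunger to its stop and let it return. The red carrier is now held upright and still in the slot, its blue band at the rim and its tip about 55 mm below it. The job is handed in, but no verdict came back.

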